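Bring the shaft's flat round and hold the collar on it

ROBOT

A 7-joint arm with a two-finger parallel gripper is mounted at the origin on the work surface. World frame = base frame: x ahead of the robot, y to its left, z up, the work surface at z = 0. Lengths are in m, angles in rad, forces in N, time in s.
With the tool pointing down it reaches from about 0.425 to 0.875 m from the base axis. Payload 4.7 kg.
Tool frame: the origin (TCP) lies midway between the tips of the shut fingers; the grasp point (between the pads) lies 19 mm behind it (robot.pinch_z is the distance from the TCP to the grasp point, in m); z points along the fingers, y is the line along which they close (so a half turn about z gives the same grasp; the last joint's range is limited). The gripper opens to 85 mm and grips with 20 to 120 N. Pads are 22 mm wide; open, the fingers measure 114 mm over their backs; the gripper's body (76 mm by 85 mm) begins 54 mm behind the grasp point. The pads swing forward as they close: fully open they stand 13 mm farther back than shut.
Start: joints at [-1.23, 0.321, -0.07, 1.45, 0.023, 1.371, -0.057], TCP at [0.209, 0.616, 0.231] pointing down, gripper open.
Joint ranges: [-2.86, 2.86], [-0.3, 2.09], [-1.38, 1.24], [0.06, 2.45], [-1.56, 4.7], [0.09, 2.05], [-2.69, 2.69]. Speed limits (rad/s): [2.57, 2.57, 3.14, 3.14, 3.14, 3.14, 3.14].

INTERFACE

Orientations are given as a unit quaternion [w, x, y, z].
In Python, from bench import robot gives the robot as it stands. Calls block until the motion is done:
- robot.move_to(position, orientation): joint-space move of the TCP to a pose.
- robot.line_to(position, frame=None, v=0.15, force_limit=None): straight line of the TCP; frame=None keeps the orientation; v is the mean speed in m/s. With force_limit (N) it stops when the force on the tool has changed by that much, and returns True; else False.
- robot.set_joints(angles): joint-space move.
- robot.set_gripper(opening): finger opening in m; the grip force is fixed at half the most; returns when the fingers have stopped.
- robot.dwell(seconds).
- robot.inverse_kinematics(position, orientation): joint angles nearest the present ones, or None.
- robot.snapshot(name): name is "scene" or "top" or "wrist"; returns the picture (384x512x3 uint8, red, green, blue); there is no depth.
- robot.get_calibration(name): a dict with "intrinsics" (3x3 intrinsics, pixels), "R" (3x3) and "t" (3): a world point X has camera coordinates R X + t. Camera axes: x right, y down, z forward; pixel columns grow to the right and rows downward; lengths in m; the calibration is good to about 2 mm. A picture is of the moment at which its call begins: read the wrist's pose just before it. get_calibration takes no time and is no camera call; for the wrist camera it gives the pose at the moment of the call.
A pose or a line that the arm cannot do raises robot.PlanningError and nothing moves.
- robot.job_done(): hands the job in; it is judged then, once.
Trained networks look in the newest picture that a camera, given by its name, has taken for a name from the list of things; names that differ only in an ending like _2 or _b are one class to them, and where a whole thing is asked for, a point or a joint stands for the part that bears it (a point fixed in the world has none). Each returns a list of dicts, best first, with "conf" (0 to 1); they miss things now and then, are a little off and sometimes report something else, mostly with a low value. They report only what shows in the picture. A call takes as long as a camera call. They do not tell look-alikes from the thing itself.
- robot.regions_of(name, camera): "region" (384x512 bool, what is visible of it) and "pixel" ([row, column] in pixels, amid what is visible of it).
Readings, each from a call of its own:
- robot.read_time_s(): time.
- robot.read_joints(): joint angles.
- robot.read_dq(): joint speeds.
- robot.read_joint_efforts(): joint torques, N m.
- robot.read_ee_pos(): TCP position.
- robot.read_ee_rot(): TCP orientation.
- robot.read_ft_force(): force on the tool from outside, world axes, zero at the start.
- robot.read_moment(): the same for the moment, N m.
- robot.read_gripper_width(): finger opening in m.
- robot.read_grip_force(): force on a finger pad.
Only numpy, scipy, OpenCV 4.12 (cv2) and the standard library are available. Lean on these libraries where they do the work, as an engineer would, in place of code of your own. Each camera call takes 0.05 s, during which the arm holds its last target. There are 200 camera calls.

TASK

First pinch the upright motor shaft and turn it until its flat squarely faces the driver guide tube on the same board. Then lift the collar with the set screw up off its post, lower it over the shaft and keep holding it there in the gripper, level, with its screw pointing straight at the guide tube and at the height of the tube's hole, ready for the screw to be tightened onto the flat: finish still holding it, with nothing else carrying it. Leave the plain spacer ring on its post and the hammer and screwdriver where they are.

Things in the scene. Friction and masses are not known exactly. Their poses are not given: they have to be found in the camera images.
- unit: small green gear motor fixed upright on a brown board (215 x 125 x 14 mm), shaft up. Origin: on the bench surface, on the shaft's axis; z up; x points from the shaft to the driver guide. Motor radius up to 44 mm, its top 70 mm above the bench; above that only the bare shaft. Board and motor stand within some 14 cm, turned up to 0.45 rad
- shaft (a joint): angle (rad) of the shaft about unit's z, anticlockwise from above; 0 when the flat squarely faces the guide (along unit's +x). Starts at 0.45 to 1.4; stays where left (friction 0.08 N m); stops at -3.1 and 3.1. Dark steel, 20 mm in diameter, one bright milled flat 6.5 mm from the axis, so 16.5 mm thick across the flat. The flat runs from 82 mm above the bench to the top at 145 mm (last 3 mm tapered)
- flat_mid (a point): point in the middle of the flat's width on its face, 6.5 mm from the shaft axis and 115 mm above the bench; its x axis is the outward normal of the flat, z up; turns with the shaft
- shaft_top (a point): centre of the shaft's top end, 145 mm above the bench, on the shaft's axis
- guide_mouth (a point): centre of the hole, at the end near the shaft, of the driver guide: a level steel tube, 22 mm outside and 12 mm inside diameter, 45 mm long, on a dark steel bracket; 75 mm from the shaft's axis and 115 mm above the bench; the tube points at the shaft
- collar: loose steel collar, 0.08 to 0.16 kg, hung on a post, bore vertical: 38 mm outside, 16 mm high, bore 23 mm, two flat lands 22 mm long on its +y and -y sides (40 mm across, best to grip). Origin: centre of the underside, 50 mm above the bench at the start; x points along its dark set screw (11 mm head, turned up to 1.25 rad from world +x), whose 4 mm tip stands 1.3 mm into the bore
- collar_mid (a point): centre of the collar's bore at half its height, 8 mm above its underside, axes as the collar's; it must end 115 mm above the bench, level with the guide hole
- screw_head (a point): outer end of the collar's set screw, 28 mm from the bore's axis, at half height
- stand: fixed wooden foot 70 x 220 x 14 mm with two upright posts 65 mm either side of its origin along its y. Each post: shoulder 28 mm in diameter up to 50 mm above the bench, on which a ring sits, then a pin 16 mm in diameter up to 86 mm. Origin: centre of the foot on the bench, z up. Collar on one post, spacer on the other, either way round
- spacer: plain loose steel ring, 38 mm outside, 23 mm bore, 16 mm high, without a screw, on the other post; leave it. Origin: centre of its underside
- hammer: hammer lying on the bench beyond the stand, leave it
- driver: screwdriver lying on the bench to the left of the motor, leave it
There are look-alikes about, which are no part of the job. There is more than one size of the unit; the job needs the largest. Leave any blue look-alike of the collar alone.

How it is judged:
On the way, in this order (a step that is already met when the one before it is completed fails the run):
1. the shaft's flat faces the driver guide (within 0.17 rad) while the collar is still on its post (value of joint shaft between -0.17 and 0.17 rad and height (world z) of collar below 0.06 m), for 0.3 s.
2. the collar is lifted up and off its post, held by the fingers (height (world z) of collar above 0.09 m and contact force between the fingers and collar above 1 N), for 0.2 s.
At the end, for the whole second after the job is handed in: Collar still gripped (over 2 N) and at rest round the shaft: bore centre within 4 mm of the axis, mid-height within 7 mm of the guide hole, tilt under 0.12 rad, screw towards the guide within 0.17 rad, and the flat facing the guide within 0.17 rad (value of joint shaft between -0.17 and 0.17 rad and horizontal distance between collar_mid and shaft_top below 0.004 m and z of collar_mid in the frame of guide_mouth between -0.007 and 0.007 m and angle between the x axis of collar and the x axis of unit, either way round below 0.17 rad and x of screw_head in the frame of unit above 0.015 m and angle between collar's own z axis and vertical below 0.12 rad and contact force between the fingers and collar above 2 N and linear speed of collar below 0.02 m/s); the arm keeps its last pose, push and grip.
It fails at once if the spacer ring, hammer or screwdriver is disturbed (moved over 20 mm) (distance of any of spacer, hammer, driver from where it was at the start of the episode above 0.02 m).
It also fails if it takes over 54 s, if anything falls off the work surface, if the arm or the gripper's body presses on something with over 40 N, if the wrist force passes 120 N, or if a joint passes its speed limit or range.

## Working session

There is one attempt and no reset: what is moved stays moved. The work goes in short steps, each a Python script; the robot and the scene stay as the last script left them, time stands still between calls to the robot, and variables do not carry over. Pictures are saved under pics/ and viewed, at most 10 in all, crops included, and the job is handed in when it is done.

```bash
mkdir -p pics; ls; python3 - <<'E'
from bench import robot
import cv2,numpy as np
ims=[]
for n in("scene","top"):
    im=robot.snapshot(n); np.save(n,im); cv2.imwrite(f'pics/{n}0.png',im[:,:,::-1])
    c=robot.get_calibration(n); print(n,np.round(c["intrinsics"],1).tolist(),np.round(c["R"],3).tolist(),np.round(c["t"],3).tolist())
    for k in("unit","shaft","flat_mid","collar","stand","spacer","guide_mouth","screw_head","hammer","driver"):
        try: print(k,[(round(d["conf"],2),[int(x) for x in d["pixel"]],int(d["region"].sum())) for d in robot.regions_of(k,n)])
        except Exception as e: print(k,repr(e))
print(robot.read_time_s(),robot.read_ee_rot())
E
```

```text
pics
scene [[481.3, 0.0, 254.1], [0.0, 481.3, 189.3], [0.0, 0.0, 1.0]] [[0.708, 0.706, -0.006], [0.549, -0.556, -0.624], [-0.444, 0.438, -0.782]] [-0.407, -0.195, 1.508]
unit [(0.95, [143, 242], 1564), (0.73, [208, 272], 3306), (0.59, [202, 170], 1905)]
shaft [(0.59, [181, 153], 101), (0.52, [179, 261], 186)]
flat_mid [(0.66, [181, 262], 158), (0.62, [287, 176], 236), (0.54, [181, 154], 84)]
collar [(0.67, [285, 177], 246), (0.49, [272, 148], 212)]
stand [(0.94, [280, 195], 2363)]
spacer [(0.68, [251, 213], 164), (0.37, [278, 196], 2195)]
guide_mouth [(0.71, [206, 167], 1848), (0.62, [142, 243], 1535), (0.55, [208, 276], 3485)]
screw_head [(0.65, [285, 174], 168), (0.59, [271, 147], 243)]
hammer [(0.68, [328, 244], 1715)]
driver [(0.81, [135, 310], 305)]
top [[493.4, 0.0, 245.5], [0.0, 493.4, 183.2], [0.0, 0.0, 1.0]] [[0.03, -0.999, 0.014], [-0.997, -0.031, -0.069], [0.069, -0.012, -0.998]] [0.024, 0.546, 1.319]
unit [(0.87, [180, 226], 3541), (0.68, [263, 291], 2201)]
shaft [(0.6, [280, 173], 37), (0.55, [276, 298], 28)]
flat_mid [(0.62, [276, 175], 28), (0.49, [194, 230], 38), (0.35, [180, 327], 1709)]
collar [(0.7, [220, 351], 154), (0.69, [175, 352], 167)]
stand [(0.81, [181, 326], 1877)]
spacer [(0.68, [173, 354], 79)]
guide_mouth [(0.95, [180, 224], 3625), (0.72, [261, 288], 2255), (0.55, [262, 180], 2142), (0.38, [177, 353], 187)]
screw_head [(0.61, [183, 354], 136)]
hammer [(0.85, [122, 338], 1097)]
driver [(0.96, [218, 120], 399), (0.21, [193, 228], 57), (0.2, [178, 224], 3675)]
1.1 [4.11051794e-05 1.62673021e-01 9.86680032e-01 3.33165041e-05]
```

View pics/scene0.png

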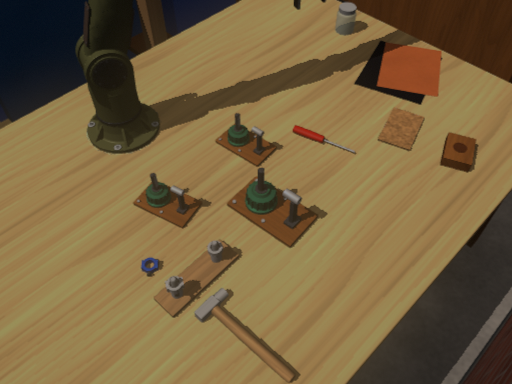

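View pics/top0.png

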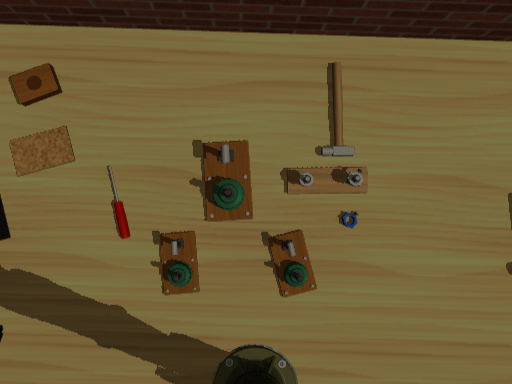

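The largest unit is at top (180,226) / scene (208,272), against two smaller ones at top (263,180) and (263,291). On the stand, the grey ring at top (177,354) / scene (285,175) looks like the collar. The ring at top (180,306) looks like the spacer, and the blue one at top (220,350) is a look-alike. Next I'll compute positions and take close wrist views.

```bash
cat > h.py <<'E'
from bench import robot
import cv2,numpy as np
from scipy.spatial.transform import Rotation as Rn
def ray(c,row,col):
    R,t=np.array(c["R"]),np.array(c["t"]); d=R.T@np.linalg.inv(c["intrinsics"])@[col,row,1.]
    return -R.T@t,d/np.linalg.norm(d)
def at_z(c,row,col,z):
    o,d=ray(c,row,col); return o+d*(z-o[2])/d[2]
def proj(c,X):
    p=np.array(c["intrinsics"])@(np.array(c["R"])@np.asarray(X,float)+c["t"]); return p[:2]/p[2]  # col,row
def down(yaw): # tool z down, tool y axis direction at angle yaw (world)
    y=np.array([np.cos(yaw),np.sin(yaw),0]); z=np.array([0,0,-1.]); x=np.cross(y,z)
    q=Rn.from_matrix(np.c_[x,y,z]).as_quat(); return q[[3,0,1,2]]
E
python3 - <<'E'
from h import *
c=robot.get_calibration("top"); s=robot.get_calibration("scene")
for k,(r,co),z in [("shafttop",(193,229),.145),("guide end",(147,224),.115),("mouth",(162,228),.115),("collar",(177,354),.058),("spacer",(180,306),.058)]:
    X=at_z(c,r,co,z); print(k,X.round(3),"scene px(col,row)",proj(s,X).round(0))
p=np.array(robot.read_ee_pos()); q=np.array(robot.read_ee_rot()); T=Rn.from_quat(q[[1,2,3,0]]).as_matrix()
w=robot.get_calibration("wrist"); R=np.array(w["R"]); cam=-R.T@w["t"]
print("cam in tool",(T.T@(cam-p)).round(3),"\n",(R@T).round(3),np.round(w["intrinsics"],1).tolist())
print(T.round(2))
E
```

```text
shafttop [0.511 0.082 0.145] scene px(col,row) [259. 169.]
guide end [0.628 0.099 0.115] scene px(col,row) [298. 199.]
mouth [0.591 0.087 0.115] scene px(col,row) [283. 193.]
collar [ 0.568 -0.245  0.058] scene px(col,row) [176. 284.]
spacer [ 0.556 -0.118  0.058] scene px(col,row) [214. 247.]
cam in tool [ 0.082  0.    -0.143] 
 [[-0.     1.     0.   ]
 [-0.947 -0.    -0.322]
 [-0.322 -0.     0.947]] [[282.8, 0.0, 252.7], [0.0, 282.8, 196.5], [0.0, 0.0, 1.0]]
[[-0.95  0.32  0.  ]
 [ 0.32  0.95  0.  ]
 [-0.    0.   -1.  ]]
```

```bash
python3 - <<'E'
from h import *
robot.move_to([0.535,0.07,0.215],down(0.0))
c=robot.get_calibration("wrist"); im=robot.snapshot("wrist"); np.save("w1",im); np.save("w1c",c,allow_pickle=True)
cv2.imwrite('pics/w1.png',cv2.resize(im[:,:,::-1],(800,600),interpolation=cv2.INTER_CUBIC))
for k in("shaft","flat_mid","guide_mouth"):
    for i,d in enumerate(robot.regions_of(k,"wrist")): print(k,round(d["conf"],2),d["pixel"],d["region"].sum()); np.save(f"w1_{k}{i}",d["region"])
print(proj(c,[.511,.082,.145]),robot.read_time_s(),robot.read_joints())
E
```

```text
shaft 0.57 [182.7, 234.4] 826
shaft 0.44 [35.9, 3.7] 184
flat_mid 0.7 [182.1, 228.2] 824
flat_mid 0.56 [305.5, 73.5] 104
flat_mid 0.49 [39.6, 4.2] 173
guide_mouth 0.96 [273.8, 96.8] 4543
guide_mouth 0.73 [154.6, 269.1] 18102
guide_mouth 0.65 [46.8, 63.7] 12845
[221.92666277 196.51922841] 3.5667 [-0.66616965  0.09493342  0.51956275  1.76668573 -0.04888382  1.29285616
 -0.1337584 ]
```

View pics/w1.png

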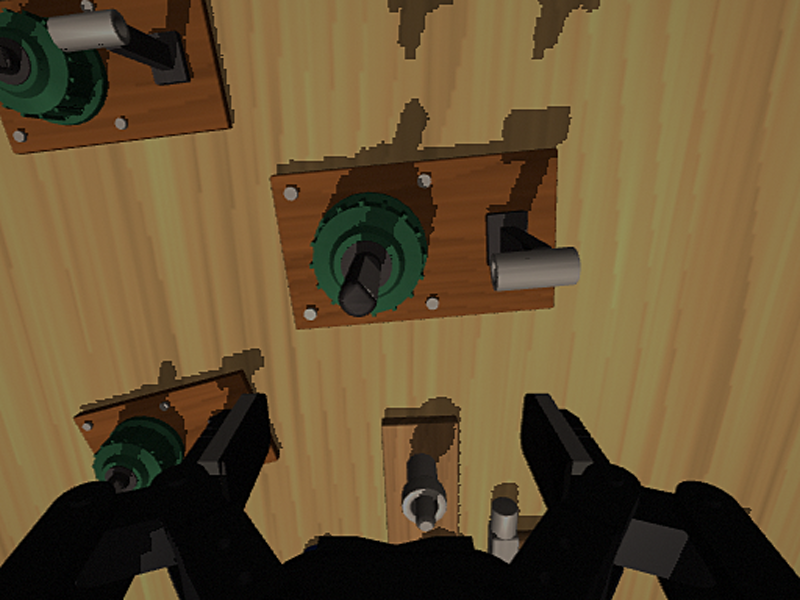

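The target unit fills the middle of the picture: shaft top near (358,298) and guide mouth near (495,272) in the 800x600 view. I'll enlarge the shaft to read the flat.

```bash
python3 - <<'E'
from h import *
im=np.load("w1.npy"); a=im[145:210,195:385]
a=np.clip(a.astype(float)*2.2,0,255).astype(np.uint8)
cv2.imwrite('pics/w1b.png',cv2.resize(a[:,:,::-1],None,fx=4.2,fy=8.4*0.5,interpolation=cv2.INTER_CUBIC))
E
```

```text
(no output)
```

View pics/w1b.png

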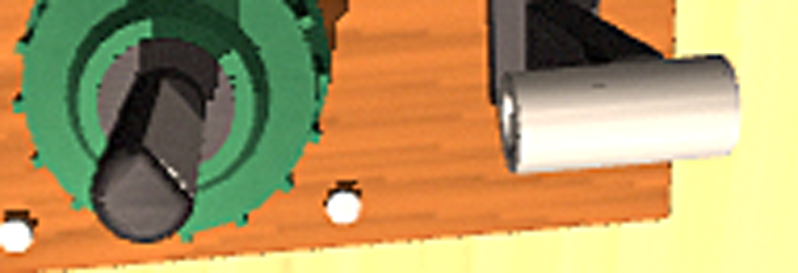

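```bash
python3 - <<'E'
from h import *
c=np.load("w1c.npy",allow_pickle=True).item()
f=lambda x,y,z: at_z(c,145+y/4.2,195+x/4.2,z)
A,B=f(140,148,.1425),f(193,200,.1425); d=B-A; print("chord",A.round(4),B.round(4),np.linalg.norm(d),"normal yaw",np.arctan2(d[1],d[0])+np.pi/2)
M,E=f(511,122,.115),f(735,101,.115); print("mouth",M.round(4),"far",E.round(4),np.linalg.norm(E-M),"tube yaw",np.arctan2(*(E-M)[1::-1]))
# tube silhouette edges
for z,a,b in ((.115,(515,72),(725,55)),(.115,(520,173),(735,152))):
    P,Q=f(*a,z),f(*b,z); print("edge yaw",np.arctan2(*(Q-P)[1::-1]))
# board edges on z=.014 from full picture (800x600)
g=lambda x,y: at_z(c,y*.64,x*.64,.014)
for a,b in (((272,175),(556,150)),((300,329),(553,307))):
    P,Q=g(*a),g(*b); print("board yaw",np.arctan2(*(Q-P)[1::-1]),np.linalg.norm(Q-P))
# shaft top ellipse left/right/bottom in crop
L,Rr=f(93,190,.1425),f(193,205,.1425); print("top centre",((L+Rr)/2).round(4),np.linalg.norm(L-Rr)); print("bottom",f(140,240,.1425).round(4),"c",f(143,195,.145).round(4))
E
```

```text
chord [0.5162 0.0947 0.1425] [0.526  0.0845 0.1425] 0.014193401500109984 normal yaw 0.7654981031146293
mouth [0.5919 0.0929 0.115 ] far [0.6384 0.0976 0.115 ] 0.04670713363640718 tube yaw 0.0991082994635673
edge yaw 0.08478195125170433
edge yaw 0.10459892326255789
board yaw 0.0861233977373254 0.21048507056815724
board yaw 0.0947833438893071 0.21006222397935428
top centre [0.5166 0.085  0.1425] 0.019183202546982355
bottom [0.5157 0.0764 0.1425] c [0.5168 0.0863 0.145 ]
```

```bash
python3 - <<'E'
from h import *
ax=np.array([.517,.0858]); n=lambda a: np.array([np.cos(a),np.sin(a)])
def P(a,z): return [*(ax-.00175*n(a)),z]
robot.set_gripper(.05)
robot.move_to(P(.765,.20),down(.765))
print("stop",robot.line_to(P(.765,.109),v=.12,force_limit=12),robot.read_time_s())
f0=np.array(robot.read_ft_force())
robot.set_gripper(0.0)
print("w",robot.read_gripper_width(),robot.read_grip_force(),"dF",(np.array(robot.read_ft_force())-f0).round(1),robot.read_moment(),robot.read_ee_pos())
for a in np.linspace(.765,.092,5)[1:]: robot.line_to(P(a,.109),frame=down(a),v=.02)
q=np.array(robot.read_ee_rot()); y=Rn.from_quat(q[[1,2,3,0]]).as_matrix()[:,1]
print("yaw",np.arctan2(y[1],y[0]),"dF",(np.array(robot.read_ft_force())-f0).round(1),robot.read_moment(),robot.read_gripper_width(),robot.read_ee_pos(),robot.read_time_s())
E
```

```text
stop False 5.6333
w 0.015131250259435892 59.1854593428684 dF [-3.1 -1.7  5.1] [-0.45657219  0.72106954 -0.03041726] [0.51560903 0.0840929  0.10988288]
yaw 0.09090352442011815 dF [-5.5 -2.8  7.5] [-0.5865894   1.17791338 -0.05433602] 0.015193907741451098 [0.51430475 0.08466588 0.10987913] 7.3083
```

```bash
python3 - <<'E'
from h import *
ax=np.array([.517,.0858]); a=.092; n=np.array([np.cos(a),np.sin(a)])
robot.set_gripper(.045); robot.line_to([*(ax-.00175*n),.20],v=.15)
F0=np.array(robot.read_ft_force())
Y=a+np.pi/2
robot.move_to([*ax,.20],down(Y))
print("stop",robot.line_to([*ax,.115],v=.12,force_limit=12)); f0=np.array(robot.read_ft_force())
robot.set_gripper(0.0)
print("w",robot.read_gripper_width(),"dF",(np.array(robot.read_ft_force())-f0).round(1),np.round(robot.read_moment(),2),robot.read_ee_pos())
robot.set_gripper(.06); robot.line_to([*ax,.20],v=.15)
robot.line_to([ax[0]-.03,ax[1],.215])
c=robot.get_calibration("wrist"); im=robot.snapshot("wrist"); np.save("w2",im); np.save("w2c",c,allow_pickle=True)
u,v=map(int,proj(c,[.55,.0858,.13])); print(u,v)
v0=max(0,v-70);u0=max(0,u-80); print("crop origin col,row",u0,v0); b=np.clip(im[v0:v0+120,u0:u0+160].astype(float)*2,0,255).astype(np.uint8)
cv2.imwrite('pics/w2.png',cv2.resize(b[:,:,::-1],None,fx=5,fy=5,interpolation=cv2.INTER_CUBIC))
print(robot.read_joints(),robot.read_time_s())
E
```

```text
stop False
w 0.018067507826808122 dF [-1.8  1.1  5.9] [ 0.24  0.33 -0.02] [0.51763887 0.08639016 0.11612723]
246 265
crop origin col,row 166 195
[-0.67944344 -0.0132668   0.45072184  1.86512111  0.00611944  1.28865745
  1.43253498] 12.6833
```

View pics/w2.png

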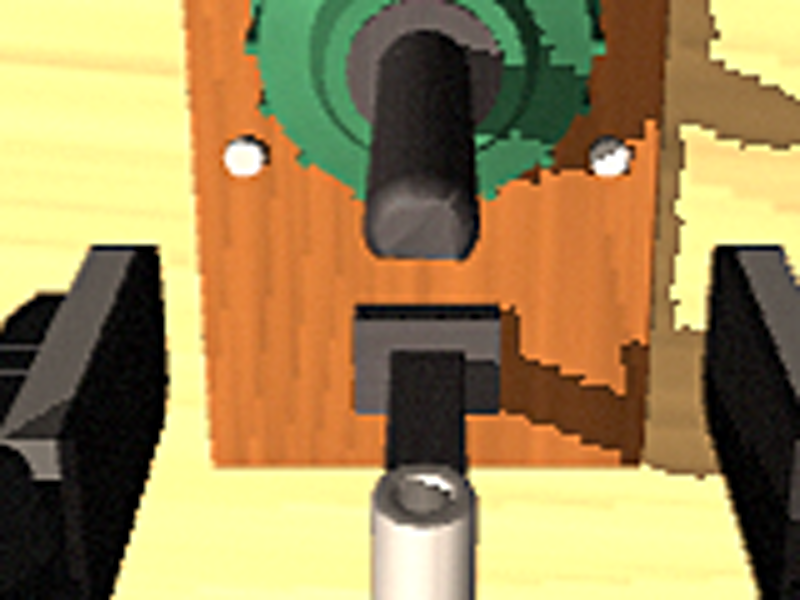

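The flat's edge at crop (385–465,258) lies square to the guide mouth at (420,490), so the flat now faces the guide. Next I'll look at the collar.

```bash
python3 - <<'E'
from h import *
c=np.load("w2c.npy",allow_pickle=True).item()
print("pred top",proj(c,[.517,.0862,.1425]),"seen ~250.8, row", 195+222/5)
robot.set_gripper(.085)
robot.move_to([.59,-.235,.19],down(np.pi/2))
c=robot.get_calibration("wrist"); im=robot.snapshot("wrist"); np.save("w3",im); np.save("w3c",c,allow_pickle=True)
for k in("collar","screw_head","spacer"):
    print(k,[(round(d["conf"],2),d["pixel"],int(d["region"].sum())) for d in robot.regions_of(k,"wrist")])
u,v=map(int,proj(c,[.568,-.245,.058])); print(u,v)
v0=max(0,v-55);u0=max(0,u-60); print("crop origin col,row",u0,v0); b=np.clip(im[v0:v0+100,u0:u0+130].astype(float)*1.5,0,255).astype(np.uint8)
cv2.imwrite('pics/w3.png',cv2.resize(b[:,:,::-1],None,fx=6,fy=6,interpolation=cv2.INTER_CUBIC))
print(robot.read_joints(),robot.read_time_s())
E
```

```text
pred top [250.01366554 240.50869584] seen ~250.8, row 239.4
collar [(0.73, [162.9, 231.4], 1093), (0.67, [45.9, 231.1], 984)]
screw_head [(0.78, [161.8, 227.2], 1064), (0.63, [146.7, 299.3], 10091), (0.59, [45.3, 228.1], 1137)]
spacer [(0.75, [150.8, 364.3], 886)]
240 164
crop origin col,row 180 109
[-0.29473715  0.38978678  0.81082706  1.57240894 -0.29060113  1.30454344
  2.12888029] 14.5333
```

View pics/w3.png

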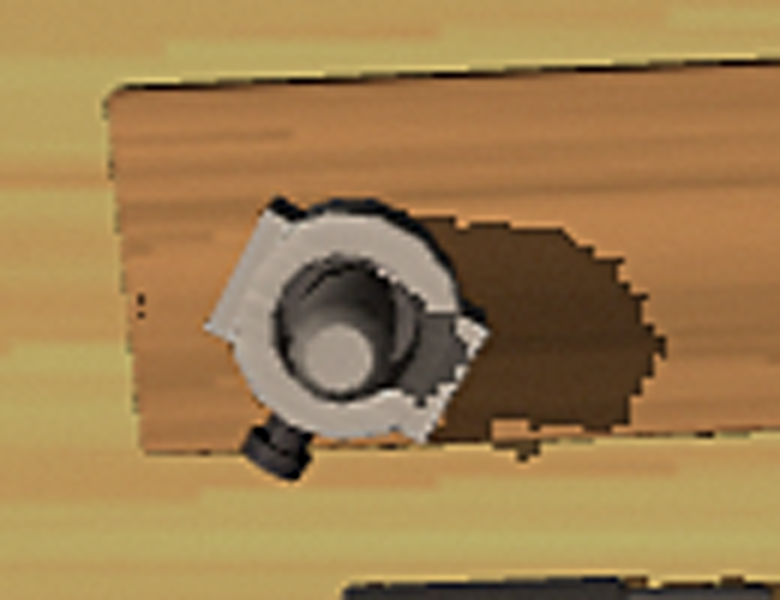

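The grey ring with the dark screw (head at crop (275,450)) and two lands is the collar. Its bore centre is near crop (345,325). The other post's ring, at image (364,151), is the plain spacer.

```bash
python3 - <<'E'
from h import *
c=np.load("w3c.npy",allow_pickle=True).item()
f=lambda x,y,z: at_z(c,109+y/6,180+x/6,z)
C=[f(*p,.066) for p in((270,208),(210,328),(488,332),(425,440))]
print("centre",np.mean(C,0).round(4)); ang=lambda d: np.arctan2(d[1],d[0])
print("land yaws",ang(C[1]-C[0]),ang(C[3]-C[2]),"len",np.linalg.norm(C[1]-C[0]),"across",ang(C[2]-C[0])-np.pi/2, ang(C[3]-C[1])-np.pi/2,np.linalg.norm(C[2]-C[0]))
S=f(278,450,.058); print("screw",S.round(4),ang(S-np.mean(C,0)),np.linalg.norm((S-np.mean(C,0))[:2]))
print("pin top",f(343,355,.086).round(4),"bore circle",f(345,327,.066).round(4))
p=np.mean(C,0); a=ang(C[1]-C[0])
for y in(a+np.pi/2,a-np.pi/2):
    for pos in([p[0],p[1],.04],[p[0],p[1],.2]): print(y,robot.inverse_kinematics(pos,down(y)))
for y in(.092+np.pi/2,.092-np.pi/2): print(robot.inverse_kinematics([.517,.0862,.096],down(y)))
E
```

```text
centre [ 0.5657 -0.2469  0.066 ]
land yaws -0.4890760997926168 -0.511292966978303 len 0.02157308961814299 across -0.5199382256843958 -0.4944444114609996 0.039465147688483575
screw [ 0.5883 -0.2596  0.058 ] -0.5119486831928118 0.025891923456182048
pin top [ 0.5654 -0.2469  0.086 ] bore circle [ 0.5655 -0.2476  0.066 ]
1.0817202270022799 [-0.28068504  0.53280465  0.82755354  1.76039414 -0.44651158  1.04731222
  1.78896867]
1.0817202270022799 [-0.36174401  0.36786804  0.92332979  1.60818483 -0.30090128  1.31641917
  1.68763327]
-2.0598724265875132 [-0.43307097  0.65379086  1.06615778  1.76475633 -0.63522843  1.11347755
 -1.21539957]
-2.0598724265875132 [-0.4542157   0.42274539  1.06803355  1.61066772 -0.37874228  1.33472943
 -1.39309141]
[-0.94277823  0.20939369  0.80640683  1.94631912 -0.17327258  1.05573665
  1.60139164]
[-1.26957844  0.35987157  1.2319265   1.95320851 -0.38287313  1.09520596
 -1.35538674]
```

```bash
python3 - <<'E'
from h import *
p=np.array([.5656,-.2470]); Y=-.505+np.pi/2
robot.move_to([*p,.14],down(Y)); robot.set_gripper(.062)
print("stop",robot.line_to([*p,.036],v=.1,force_limit=12),robot.read_ee_pos())
f0=np.array(robot.read_ft_force())
robot.set_gripper(0.0); robot.dwell(.2)
print("w",robot.read_gripper_width(),robot.read_grip_force(),"dF",(np.array(robot.read_ft_force())-f0).round(1),robot.read_ee_pos())
robot.line_to([*p,.18],v=.12); robot.dwell(.2)
print("w",robot.read_gripper_width(),"dF",(np.array(robot.read_ft_force())-f0).round(1),robot.read_ee_pos())
robot.move_to([.517,.0862,.18],down(.092+np.pi/2)); robot.dwell(.3)
c=robot.get_calibration("wrist"); im=robot.snapshot("wrist"); np.save("w4",im); np.save("w4c",c,allow_pickle=True)
print(proj(c,[.517,.0862,.145]),proj(c,[.517,.0862,.21]))
cv2.imwrite('pics/w4.png',cv2.resize(np.clip(im[190:,130:390,::-1].astype(float)*1.8,0,255).astype(np.uint8),None,fx=3,fy=3,interpolation=cv2.INTER_CUBIC))
print(robot.read_ee_pos(),robot.read_time_s())
E
```

```text
stop False [ 0.56617736 -0.24732054  0.03674039]
w 0.039221731672523096 60.84900498390198 dF [-0.6  0.4  6.2] [ 0.56618817 -0.24728868  0.03689833]
w 0.0390489982965982 dF [-0.4 -0.4 -0.1] [ 0.56528849 -0.2468607   0.17936209]
[254.44638634 226.36933145] [255.11855229 284.59646652]
[0.51718732 0.08548176 0.17997467] 20.2667
```

View pics/w4.png

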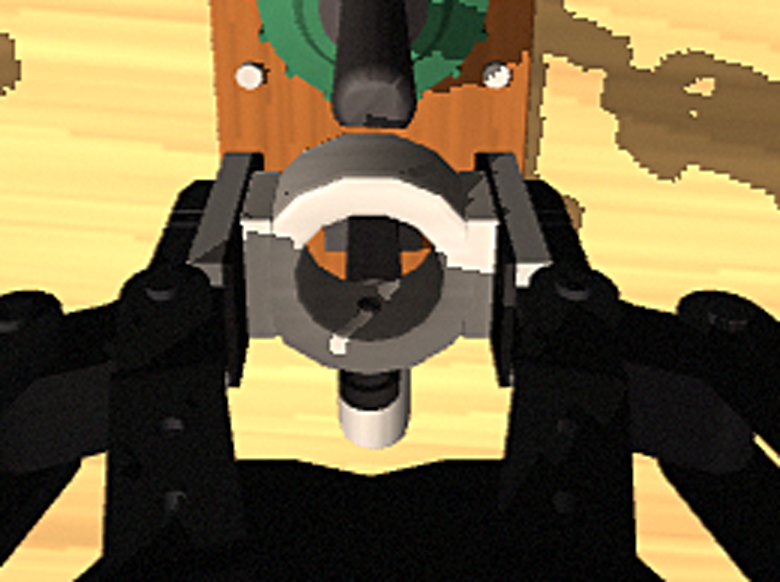

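The collar is held level, with its screw pointing down-image at the guide (370,410). The bore centre (371,278) lines up with the shaft (373,100). I'll lower it with a small correction.

```bash
python3 - <<'E'
from h import *
q=[.5173,.0868]
robot.line_to([*q,.15],v=.06); robot.dwell(.3); f0=np.array(robot.read_ft_force())
for z in(.125,.110,.093):
    s=robot.line_to([*q,z],v=.04,force_limit=10)
    print(z,s,np.round(robot.read_ee_pos(),4),(np.array(robot.read_ft_force())-f0).round(1),round(robot.read_time_s(),1))
    if s: break
E
```

```text
0.125 False [0.5175 0.0867 0.1251] [ 0.5 -0.3 -0. ] 22.0
0.11 False [0.5172 0.0867 0.1098] [ 0.4 -0.1  0.2] 22.5
0.093 False [0.5173 0.0867 0.0928] [ 1.2  0.5 -0.5] 23.1
```

```bash
python3 - <<'E'
from h import *
robot.dwell(.5)
im=robot.snapshot("wrist"); a=cv2.resize(np.clip(im[190:340,150:360,::-1].astype(float)*1.8,0,255).astype(np.uint8),(600,430),interpolation=cv2.INTER_CUBIC)
cv2.imwrite('pics/w5.png',a)
print(robot.read_grip_force(),robot.read_gripper_width(),robot.read_ee_pos(),np.round(robot.read_ft_force(),1),np.abs(robot.read_dq()).max())
q=np.array(robot.read_ee_rot()); print(Rn.from_quat(q[[1,2,3,0]]).as_matrix().round(3))
E
```

```text
60.33424973487854 0.039363663835781756 [0.51730393 0.08684946 0.09304588] [ 0.5 -0.1 -2. ] 0.0017766162298815907
[[-0.996 -0.092  0.   ]
 [-0.092  0.996  0.   ]
 [-0.     0.    -1.   ]]
```

View pics/w5.png

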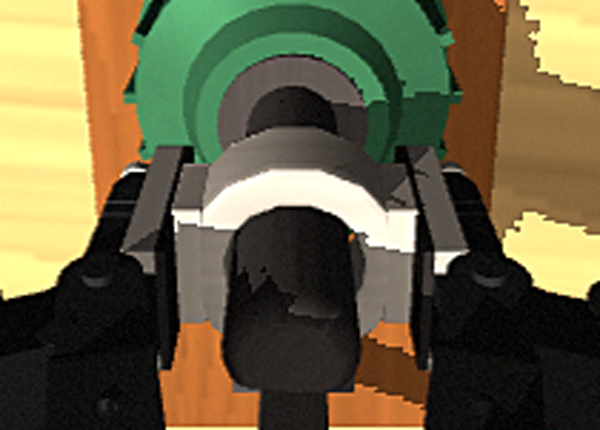

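The collar surrounds the shaft: it sits at (295,230) with the shaft coming up through it to (290,350). The grip is 60 N, the side forces are near zero, and the arm is at rest, so I'm handing in.

```bash
python3 -c "
from bench import robot
print(robot.job_done())"
```

```text
the job is handed in; nothing more can be done
None
```

I turned the shaft's flat to face the guide and handed the job in with the collar still gripped (60 N), level over the shaft at guide-hole height, its screw towards the guide; the verdict wasn't shown.

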